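Set the bench bevel to a sample corner and lay a casting to its angle

ROBOT

A 7-joint arm with a two-finger parallel gripper is mounted at the origin on the work surface. World frame = base frame: x ahead of the robot, y to its left, z up, the work surface at z = 0. Lengths are in m, angles in rad, forces in N, time in s.
With the tool pointing down it reaches from about 0.425 to 0.95 m from the base axis. Payload 4.7 kg.
Tool frame: the origin (TCP) lies at the centre of the arm's flange, where the gripper is bolted on; the fingertips stand 173 mm ahead of it and the grasp point (between the pads) lies ahead of it (ctrl.pinch_z is the z of the grasp point in the tool frame, in m); z points along the fingers, y is the direction in which the jaws open and shut (so a half turn about z gives the same grasp; the last joint's range is limited). The gripper opens to 85 mm and grips with 20 to 120 N. Pads are 22 mm wide; open, the fingers measure 114 mm over their backs; the gripper's body (76 mm by 85 mm) begins 54 mm behind the grasp point. The pads swing forward as they close: fully open they stand 13 mm farther back than shut.
Start: joints at [-1.246, 0.469, -0.049, 1.532, 0.024, 1.141, -0.082], TCP at [0.234, 0.633, 0.405] pointing down, gripper open.
Joint ranges: [-2.59, 2.59], [-0.33, 1.99], [-1.39, 1.29], [0.1, 2.45], [-1.04, 4.18], [0.21, 1.99], [-2.66, 2.66]. Speed limits (rad/s): [2.57, 2.57, 3.14, 3.14, 3.14, 3.14, 3.14].

INTERFACE

Orientations are given as [roll, pitch, yaw] about the fixed x, y, z axes, in that order (R = Rz(yaw) Ry(pitch) Rx(roll)).
In Python, from rig import ctrl, imaging, recognise, cut_out gives the robot as it stands. The module is installed in compiled form; this text tells all that it offers.
- The arm moves only by the tool move_arm, never from a script. Its arguments are lists of equal length, an entry for each row: "delta_pos": the shift along the tool's x, y, z in mm, a list of three; "twist": the turn, a rotation vector about the tool's x, y, z in degrees, a list of three; "jaw": the opening in per cent of the stroke, from 0 (shut) to 100 (fully open). In form: {"delta_pos": [[dx, dy, dz], ...], "twist": [[ax, ay, az], ...], "jaw": [jaw, ...]}. A call has 1 to 5 rows; each row shifts and turns the commanded pose from where the row before left it, along the tool's axes as they then stand; what a row does not reach is not made up. A row lasts 1/10 s, in which the tool goes at most 50 mm and 8.59 degrees, less where a joint would pass 70% of its speed; a pose out of reach is approached as far as the arm can. A call is refused whole if a number of a shift passes 50 or a number of a turn 8.59, either way. A call with a gripper value outside its range is refused whole. The fingers move at their own pace and stop on an object; the grip force is fixed at half the most. Time passes only in rows, so rows that do not move let the fingers close. It gives the time, the measured TCP pose, the force and the opening at its end, in the units of the state.
- ctrl.read_state(): the state, without advancing time (a new reading comes with each control period).
- imaging.capture(name): name is "scene" or "side" or "wrist"; returns a dict with "image" (384x512x3 uint8, red, green, blue), "range_z" (384x512 float32, m along the optical axis (not along the pixel's ray), 0 where there is no reading), "K" (3x3 intrinsics, pixels), "k1" (the pictures are not rectified: a ray, as slopes to the right and down, at radius r is drawn at 1 + k1 r^2 times it, then the intrinsics apply), "origin" and "attitude" of the camera in the world. Camera axes: x right, y up, looking along -z (the intrinsics and any distortion apply to the point x, -y, -z); pixel columns grow to the right and rows downward; lengths in m; the calibration is good to about 2 mm. A picture is of the moment at which its call begins.
- ctrl.close_job(): hands the job in, once; it reports no verdict.
Trained networks look in a picture, given as the dict that the camera call returned (one of the last four; its "shot" number tells which), for a name from the list of things; names that differ only in an ending like _2 or _b are one class to them, and where a whole thing is asked for, a point or a joint stands for the part that bears it (a point fixed in the world has none). Each returns a list of dicts, best first, with "confidence" (0 to 1); they miss things now and then, are a little off and sometimes report something else, mostly with a low value. They report only what shows in the picture. A call takes as long as a camera call. They do not tell look-alikes from the thing itself.
- recognise(label, picture): "box" ([left, top, right, bottom] in pixels, round what is visible of it).
- cut_out(label, picture): "pixels" (384x512 bool, what is visible of it) and "box" ([left, top, right, bottom] in pixels, round what is visible of it).
The state is a dict: "time_s": time; "joint_positions": joint angles; "qvel": joint speeds; "joint_efforts": joint torques, N m; "ee_pos": TCP position; "eef_rot": TCP orientation; "force": force on the tool from outside, world axes, zero at the start; "torque": the same for the moment, N m; "gripper_width": opening from 0.0 (shut) to 1.0 (fully open).
Only numpy, scipy, OpenCV 4.12 (cv2) and the standard library are available. Lean on these libraries where they do the work, as an engineer would, in place of code of your own. Each camera call takes 0.05 s, during which the arm holds its last target.

TASK

Swing the bevel's steel blade until it lies flat along the straight arm of the green sample corner, then press the red lock pin on its hinge fully down. Then lay the aluminium casting with the blue knob flat on the bench along the other side of the blade, parallel to it and close against it, its knob beside the white band, leave the blade and lock as set, and let go.

Things in the scene. Friction and masses are not known exactly. Their poses are not given: they have to be found in the camera images.
- blade: Bevel's steel blade, a bar on edge 10 thick (y -5 to 5), z 6 to 26 mm, x 25 to 196 (free end). Origin: hinge axis at bench level; x along the bar, z up. Hub radius 28, 26 high. White band at x = 115. Swings anticlockwise seen from above, 29 to 72 deg, until its +y face meets the sample arm, which stops it; free side -y. Stiff hinge: 2 to 3 N at the end; stays where left.
- sample: Green sample corner, fixed. Origin on the blade's hinge axis at bench level; x along its straight arm, z up. Arm: plate x 36 to 130, y 5 to 13, 26 mm high. The blade lies flat on it when both x axes agree; its end then sticks out 66 mm past the arm. The second green arm, on a dark steel stock bar farther anticlockwise (26 high, 150 long from the axis), is not used.
- lock (a joint): Lock pin: round red cap, 30 mm across, on the blade's hinge axis above its hub. 0 = up (cap top 52 mm above the bench), 0.010 m = fully down (42 mm). Slides straight down under about 3 N and stays where left. Starts up.
- bracket: Aluminium casting with the blue knob: bar 110 (x) by 36 (y) by 20 mm high; on its middle a square knob 24 x 24, sides parallel to the bar's, 20 to 60 mm above the underside. Origin: centre of the underside, z up. 0.15 to 0.3 kg, loose, lies flat; may be laid either way round. The same casting with a black knob lies near it: not wanted.
Not all that is in view belongs to the job. What is shaped like the bracket but purple is not meant. Several things look just like the sample: the one meant starts farthest to the robot's right.

How it is judged:
On the way, in this order (a step that is already met when the one before it is completed fails the run):
1. the blade lies along the sample's arm (within 10 degrees), with the lock pin still up (angle between the x axis of blade and the x axis of sample, either way round below 0.175 rad and value of joint lock below 0.004 m), for 0.2 s.
2. the lock pin is pressed down (7 mm or more) while the blade lies along the sample's arm (angle between the x axis of blade and the x axis of sample, either way round below 0.175 rad and value of joint lock above 0.007 m), for 0.1 s.
3. the blue-knob casting lies flat along the free side of the set and locked blade (all of step 2 and angle between the x axis of bracket and the x axis of blade, either way round below 0.175 rad and y of bracket in the frame of blade between -0.043 and -0.018 m and x of bracket in the frame of blade between 0.09 and 0.14 m and height (world z) of bracket below 0.006 m and angle between bracket's own z axis and vertical below 0.1 rad), for 0.2 s.
At the end, for the whole second after the job is handed in: Blade along the sample's arm within 10 deg; lock pin down at least 7 mm; blue-knob casting flat and still on the bench on the blade's free side, parallel within 10 deg, its middle at most 43 mm from the blade's centre line (touching: 23) and within 25 mm of the white band's middle along it (all of step 3 and linear speed of bracket below 0.02 m/s).
It also fails if it takes over 61 s, if anything falls off the work surface, if the arm or the gripper's body presses on something with over 40 N, if the wrist force passes 120 N, or if a joint passes its speed limit or range.

## Working session

There is one attempt and no reset: what is moved stays moved. The work goes in short steps, Python scripts to look and compute and a tool call to move; the robot and the scene stay as the last step left them, time stands still between calls to the robot, and variables do not carry over. Pictures are saved under pics/ and viewed, and the job is handed in when it is done.

Besides the shell and the picture viewer there is one more tool, called after "Request:" in YAML: its name, and indented under it one key for each argument. move_arm: Moves the arm, as the interface text tells. Its arguments: {"type":"object","properties":{"delta_pos":{"type":"array"},"twist":{"type":"array"},"jaw":{"type":"array"}},"required":["delta_pos","twist","jaw"]}

```bash
mkdir -p pics; ls; python3 - <<'E'
from rig import ctrl, imaging, recognise, cut_out
import cv2, numpy as np
s=ctrl.read_state(); print(s, ctrl.pinch_z)
for n in ["scene","side","wrist"]:
    p=imaging.capture(n)
    np.savez(f"pics/{n}0.npz",**{k:v for k,v in p.items()})
    cv2.imwrite(f"pics/{n}0.png",p["image"][:,:,::-1])
    print(n,p["origin"],p["attitude"],p["K"],p["k1"],p["shot"])
    for l in ["blade","sample","lock","bracket"]:
        print(l,[(np.round(d["box"]),round(d["confidence"],2)) for d in recognise(l,p)])
E
```

```text
pics
{'time_s': 0.0, 'joint_positions': array([-1.24587564,  0.46947148, -0.04859716,  1.53368759,  0.02410634,
        1.14100213, -0.08227888]), 'qvel': array([-0.00074751,  0.00128446,  0.00113852,  0.00207281, -0.00177238,
       -0.00076084, -0.00086704]), 'joint_efforts': array([-8.61516237e-04, -5.10328817e+01, -4.68965492e-02, -2.37710273e+01,
        1.07150653e-02,  7.66144018e-03, -3.73236716e-06]), 'ee_pos': array([0.23377165, 0.63297102, 0.40364352]), 'eef_rot': array([-3.13961154e+00,  7.74768448e-05,  2.78782928e+00]), 'force': array([ 0.25696829, -0.21407692,  0.33761813]), 'torque': array([ 0.03166315, -0.02865482,  0.00373799]), 'gripper_width': 0.9993489178776881} 0.1547
scene [1.20583603 0.65178719 0.72860682] [0.99818783 0.01373666 2.30366456] [[466.46315093   0.         260.32274491]
 [  0.         466.46315093 194.17707945]
 [  0.           0.           1.        ]] -0.15993510432510938 1
blade [(array([223., 217., 285., 271.]), 0.63)]
sample [(array([374., 207., 411., 242.]), 0.75), (array([256., 223., 292., 262.]), 0.63)]
lock [(array([269., 209., 276., 220.]), 0.46)]
bracket [(array([180., 177., 222., 200.]), 0.87), (array([213., 154., 237., 186.]), 0.6)]
side [-0.08378643 -0.66807948  0.90949845] [ 0.7408739  -0.01662934 -0.66325425] [[472.39731506   0.         265.60868174]
 [  0.         472.39731506 190.27907192]
 [  0.           0.           1.        ]] -0.197240804801666 2
blade [(array([259., 132., 316., 179.]), 0.84), (array([260., 154., 274., 166.]), 0.15)]
sample [(array([130., 140., 162., 191.]), 0.55)]
lock []
bracket [(array([317., 218., 360., 245.]), 0.9), (array([286., 249., 322., 293.]), 0.6)]
wrist [0.16555568 0.65892069 0.37374149] [-2.88427136e-01 -3.99859468e-04  1.21686163e+00] [[280.73636502   0.         256.46785142]
 [  0.         280.73636502 191.44697075]
 [  0.           0.           1.        ]] 0.00047076519482491005 3
blade []
sample []
lock []
bracket []
```

```bash
python3 - <<'E'
import cv2
a=cv2.imread("pics/scene0.png");b=cv2.imread("pics/side0.png")
cv2.imwrite("pics/s1.png",cv2.resize(a[130:330,150:450],(800,533),interpolation=cv2.INTER_CUBIC))
cv2.imwrite("pics/s2.png",cv2.resize(b[90:330,80:440],(800,533),interpolation=cv2.INTER_CUBIC))
E
```

```text
(no output)
```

View pics/s1.png

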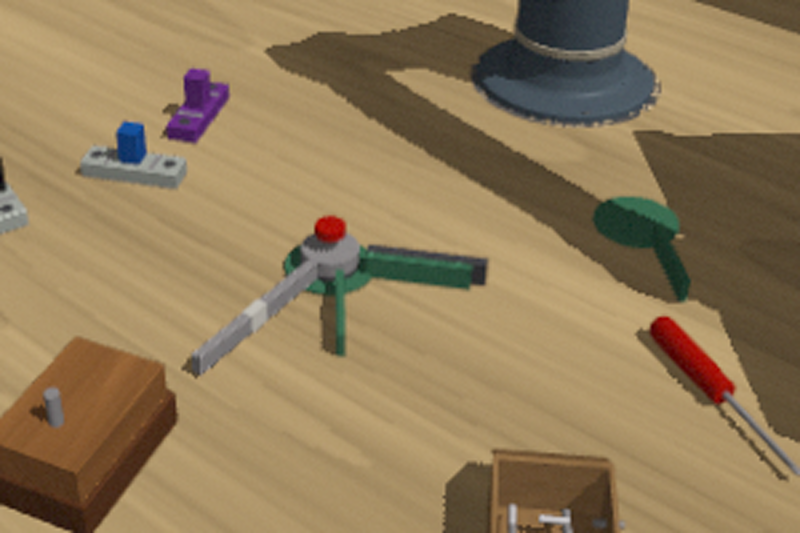

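View pics/s2.png

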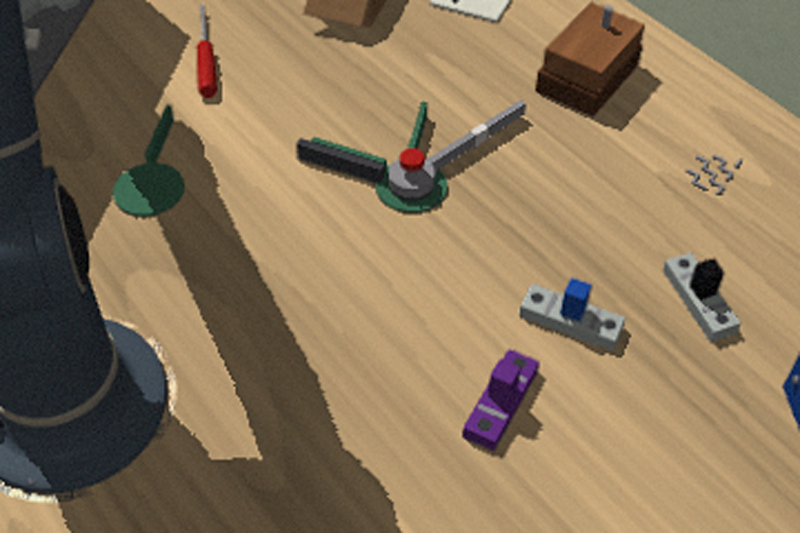

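View pics/scene0.png

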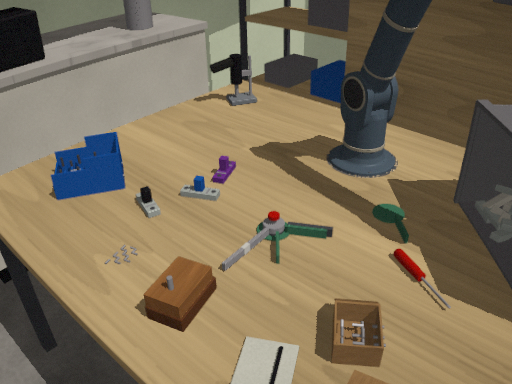

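View pics/side0.png

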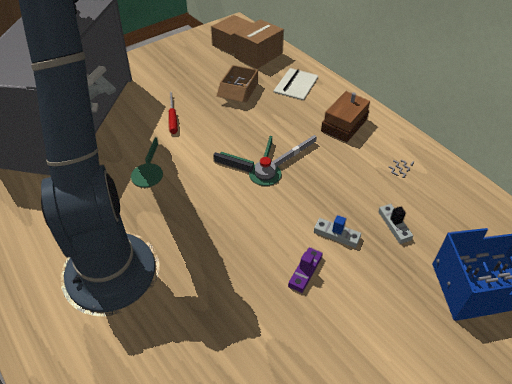

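The scene picture shows the bevel with red cap at (273,215) on a green corner, the blade running to (223,267), and its sample arm down to (277,258). The look-alike green corner lies alone at (390,212). The blue-knob casting is at (200,188), the black-knob one at (148,203) and the purple one at (224,168). Next I measure them.

```bash
cat > h.py <<'E'
import numpy as np, cv2
from scipy.spatial.transform import Rotation as R
def cloud(p):
    h,w=p["range_z"].shape
    K=p["K"]; k1=float(p["k1"])
    u,v=np.meshgrid(np.arange(w),np.arange(h))
    x=(u-K[0,2])/K[0,0]; y=(v-K[1,2])/K[1,1]
    rd=np.hypot(x,y); r=rd.copy()
    for _ in range(10): r=rd/(1+k1*r*r)
    s=1/(1+k1*r*r)
    x=x*s;y=y*s
    z=p["range_z"]
    P=np.stack([x*z,-y*z,-z],-1)
    M=R.from_euler("xyz",p["attitude"]).as_matrix()
    return P@M.T+np.asarray(p["origin"])
def load(n): return dict(np.load(n,allow_pickle=True))
def hsv(p): return cv2.cvtColor(p["image"],cv2.COLOR_RGB2HSV)
E
python3 - <<'E'
from h import *
for n in ["scene","side"]:
    p=load(f"pics/{n}0.npz"); C=cloud(p); H=hsv(p); ok=p["range_z"]>0
    print(n)
    for nm,m in {"red":((H[...,0]<6)|(H[...,0]>174))&(H[...,1]>180)&(H[...,2]>90),
      "green":(H[...,0]>65)&(H[...,0]<90)&(H[...,1]>90),
      "blue":(H[...,0]>105)&(H[...,0]<125)&(H[...,1]>150),
      "purple":(H[...,0]>130)&(H[...,0]<155)&(H[...,1]>120)}.items():
        k,l,st,c=cv2.connectedComponentsWithStats((m&ok).astype(np.uint8))
        for i in range(1,k):
            if st[i,4]>25:
                q=C[l==i]; print(nm,st[i],np.round(np.median(q,0),3),np.round(q.min(0),3),np.round(q.max(0),3))
E
```

```text
scene
red [268 211  11  10  83] [0.484 0.032 0.051] [0.466 0.018 0.043] [0.496 0.046 0.055]
red [395 249  30  33 284] [0.396 0.369 0.024] [0.363 0.319 0.003] [0.42  0.411 0.031]
green [373 204  36  38 559] [0.24  0.229 0.008] [0.177 0.176 0.001] [0.309 0.318 0.031]
green [257 223   5   9  29] [ 0.498 -0.002  0.005] [ 0.48  -0.012  0.   ] [0.512 0.006 0.008]
green [265 223  62  40 511] [0.455 0.094 0.017] [0.415 0.034 0.001] [0.573 0.152 0.03 ]
blue [ 311   61   34   41 1032] [-0.811 -0.713 -0.101] [-1.07  -0.813 -0.204] [-0.787 -0.603 -0.055]
blue [  52  132   72   67 3351] [ 0.667 -0.515  0.064] [ 0.539 -0.678  0.002] [ 0.788 -0.438  0.123]
blue [194 176  10  15 131] [ 0.499 -0.231  0.047] [ 0.477 -0.248  0.023] [ 0.509 -0.222  0.062]
purple [213 156  22  27 299] [ 0.372 -0.26   0.021] [ 0.31  -0.287  0.004] [ 0.419 -0.231  0.065]
side
red [169 108   7  23 138] [0.383 0.36  0.022] [0.355 0.315 0.014] [0.413 0.404 0.028]
red [260 157  11   8  66] [0.475 0.027 0.05 ] [0.463 0.013 0.045] [0.489 0.04  0.054]
green [ 117    0   70   34 1494] [ 1.119  2.168 -0.565] [ 0.394  0.662 -0.667] [1.443 2.205 0.178]
green [264 136   8  20  59] [0.539 0.09  0.023] [0.502 0.063 0.006] [0.567 0.121 0.027]
green [131 138  32  49 625] [0.222 0.222 0.004] [ 0.175  0.171 -0.002] [0.302 0.313 0.028]
green [221 152  21   8  36] [0.43  0.119 0.025] [0.414 0.088 0.021] [0.446 0.149 0.028]
green [243 159  38  26 239] [0.457 0.01  0.003] [ 0.433 -0.016 -0.001] [0.517 0.086 0.027]
blue [332 216  14  18 164] [ 0.481 -0.244  0.053] [ 0.473 -0.258  0.022] [ 0.502 -0.229  0.062]
blue [ 433  228   79   92 5224] [ 0.607 -0.538  0.052] [ 0.529 -0.651 -0.003] [ 0.783 -0.445  0.122]
purple [289 248  33  45 610] [ 0.348 -0.28   0.02 ] [ 0.302 -0.311  0.002] [ 0.411 -0.238  0.063]
```

```bash
python3 - <<'E'
from h import *
for n in ["scene","side"]:
    p=load(f"pics/{n}0.npz"); C=cloud(p); H=hsv(p)
    hub=np.array([.48,.029])
    d=C[...,:2]-hub; r=np.hypot(d[...,0],d[...,1]); a=np.degrees(np.arctan2(d[...,1],d[...,0]))
    m=(C[...,2]>.018)&(C[...,2]<.032)&(r>.045)&(r<.21)&(p["range_z"]>0)
    g=(H[...,0]>65)&(H[...,0]<90)&(H[...,1]>90)
    print(n)
    for nm,mm in (("green",m&g),("non",m&~g)):
        hist,e=np.histogram(a[mm],bins=np.arange(-180,181,10)); print(nm,[(int(x),int(y)) for x,y in zip(e,hist) if y])
        # lines
    for nm,mm,lo,hi in (("blade",m&~g,-30,30),("arm",m&g,30,85),("blade",m&~g,-60,20)):
        q=C[mm&(a>lo)&(a<hi)][:,:2]
        if len(q)<8: continue
        vx,vy,x0,y0=cv2.fitLine(q.astype(np.float32),cv2.DIST_HUBER,0,1e-4,1e-4).ravel()
        t=np.degrees(np.arctan2(vy,vx)); off=(hub-[x0,y0])@[-vy,vx]
        print(nm,len(q),t,"off hub",off, "rmax",np.hypot(*(q-hub).T).max())
    # bracket
    for c,nm in (((.488,-.238),"br"),):
        dd=C[...,:2]-c; rr=np.hypot(dd[...,0],dd[...,1])
        q=C[(rr<.07)&(C[...,2]>.014)&(C[...,2]<.025)][:,:2].astype(np.float32)
        print(nm,len(q),cv2.minAreaRect(q))
E
```

```text
scene
green [(40, 49), (50, 11), (100, 8), (110, 151), (120, 3)]
non [(-10, 1), (0, 272), (10, 14), (40, 26), (50, 6), (110, 22), (120, 114), (130, 5)]
blade 287 4.026176 off hub -0.005560072930277151 rmax 0.19563860157751994
arm 60 40.880306 off hub -0.00925339796190424 rmax 0.13062523877243173
blade 287 4.026176 off hub -0.005560072930277151 rmax 0.19563860157751994
br 273 ((0.49205607175827026, -0.23833270370960236), (0.0446883849799633, 0.11145101487636566), 26.577571868896484)
side
green [(40, 36), (50, 7), (110, 36), (120, 12)]
non [(-10, 14), (0, 167), (40, 11), (50, 8), (110, 18), (120, 142), (130, 39), (140, 3)]
blade 181 4.9322867 off hub 0.0038785151337909192 rmax 0.19232729123897374
arm 43 41.0149 off hub -0.008997680207499276 rmax 0.12625844398908304
blade 181 4.9322867 off hub 0.0038785151337909192 rmax 0.19232729123897374
br 480 ((0.48675310611724854, -0.24058228731155396), (0.03967493772506714, 0.10886892676353455), 27.23253631591797)
```

```bash
cat >> h.py <<'E'
def rows(target, jawdir=None, step=45, cur=None):
    """print rows: first turn rows (combined none), then shifts"""
    from rig import ctrl
    s=ctrl.read_state(); p=np.array(s["ee_pos"]); M=R.from_euler("xyz",s["eef_rot"])
    print("t",round(s["time_s"],2),"pos",np.round(p,4),"rpy deg",np.round(np.degrees(s["eef_rot"]),2),"F",np.round(s["force"],1),"w",round(s["gripper_width"],2))
    if jawdir is not None:
        yd=M.as_matrix()[:,1]; cur=np.degrees(np.arctan2(yd[1],yd[0]))
        d=(jawdir-cur+90)%180-90
        n=int(np.ceil(abs(d)/8.5)); print("jaw now %.1f turn(tool z) %.1f: %d rows of %.2f"%(cur,-d,n,-d/max(n,1)))
        T=R.from_euler("xyz",[np.pi,0,np.radians(cur+d+90)])
        tilt=(M.inv()*R.from_euler("z",0)); 
    else: T=M
    D=T.inv().apply(np.array(target)-p)*1000
    n=int(np.ceil(np.abs(D).max()/step)); print("shift (after turn) mm",np.round(D,1),"rows",n,"each",np.round(D/max(n,1),1))
E
python3 - <<'E'
from h import *
p=load("pics/scene0.npz"); C=cloud(p); z=C[...,2]; ok=(p["range_z"]>0)&(z>.012)&(C[...,0]>.35)&(C[...,0]<.85)&(C[...,1]>-.35)&(C[...,1]<.3)
k,l,st,c=cv2.connectedComponentsWithStats(ok.astype(np.uint8))
for i in range(1,k):
    if st[i,4]>20: q=C[l==i]; print(st[i],q.min(0).round(3),q.max(0).round(3))
rows([.60,.03,.40],41)
E
```

```text
[212 156  19  25 274] [ 0.351 -0.284  0.012] [ 0.419 -0.233  0.065]
[180 176  40  23 452] [ 0.449 -0.293  0.012] [ 0.534 -0.18   0.062]
[137 186  24  29 366] [ 0.608 -0.35   0.012] [ 0.66  -0.248  0.064]
[222 211  63  58 859] [ 0.453 -0.     0.012] [0.675 0.123 0.055]
[287 222  46  14 410] [0.398 0.056 0.012] [0.469 0.158 0.03 ]
[ 152  256   64   71 2320] [ 0.724 -0.008  0.012] [0.85  0.112 0.103]
[276 346   7  12  38] [0.758 0.285 0.012] [0.785 0.299 0.017]
t 0.75 pos [0.2338 0.6332 0.4048] rpy deg [179.99  -0.   159.73] F [ 0.8  0.6 -0.6] w 1.0
jaw now 69.7 turn(tool z) 28.7: 4 rows of 7.18
shift (after turn) mm [-695.5 -119.4    4.8] rows 16 each [-43.5  -7.5   0.3]
```

Request:
move_arm:
  delta_pos:
    - [0,0,0]
    - [0,0,0]
    - [0,0,0]
    - [0,0,0]
  twist:
    - [0,0,7.2]
    - [0,0,7.2]
    - [0,0,7.2]
    - [0,0,7.1]
  jaw: [0,0,0,0]

```text
time_s: 1.15
ee_pos: [0.2338, 0.6332, 0.4048]
eef_rot: [3.142, -0.0, 2.282]
force: [0.2, -0.7, -0.0]
gripper_width: 0.327
```

Request:
move_arm:
  delta_pos:
    - [-44,-8,0]
    - [-44,-8,0]
    - [-44,-8,0]
    - [-44,-8,0]
    - [-44,-8,0]
  twist:
    - [0,0,0]
    - [0,0,0]
    - [0,0,0]
    - [0,0,0]
    - [0,0,0]
  jaw: [0,0,0,0,0]

```text
time_s: 1.65
ee_pos: [0.3488, 0.4393, 0.405]
eef_rot: [3.141, -0.0, 2.287]
force: [0.8, 0.9, 0.9]
gripper_width: -0.0
```

Request:
move_arm:
  delta_pos:
    - [-44,-8,0]
    - [-44,-8,0]
    - [-44,-8,0]
    - [-44,-8,0]
    - [-44,-8,0]
  twist:
    - [0,0,0]
    - [0,0,0]
    - [0,0,0]
    - [0,0,0]
    - [0,0,0]
  jaw: [0,0,0,0,0]

```text
time_s: 2.15
ee_pos: [0.4629, 0.2471, 0.4051]
eef_rot: [3.141, -0.0, 2.287]
force: [0.6, 1.2, 0.6]
gripper_width: -0.002
```

```bash
python3 - <<'E'
from h import *
rows([.60,.03,.40],41)
E
```

```text
t 2.15 pos [0.4629 0.2471 0.4051] rpy deg [ 1.7994e+02 -1.0000e-02  1.3104e+02] F [0.6 1.2 0.6] w -0.0
jaw now 41.0 turn(tool z) 0.0: 1 rows of 0.04
shift (after turn) mm [-253.7  -39.     5.1] rows 6 each [-42.3  -6.5   0.8]
```

Request:
move_arm:
  delta_pos:
    - [-42,-6,0]
    - [-42,-6,0]
    - [-42,-6,0]
    - [-42,-6,0]
  twist:
    - [0,0,0]
    - [0,0,0]
    - [0,0,0]
    - [0,0,0]
  jaw: [0,0,0,0]

```text
time_s: 2.55
ee_pos: [0.5552, 0.1048, 0.405]
eef_rot: [3.141, 0.0, 2.287]
force: [-0.1, 0.6, -0.0]
gripper_width: -0.004
```

```bash
cat >> h.py <<'E'
def snap(n,name):
    from rig import imaging
    p=imaging.capture(n); np.savez(f"pics/{name}.npz",**p); cv2.imwrite(f"pics/{name}.png",p["image"][:,:,::-1]); return p
E
python3 - <<'E'
from h import *
p=snap("wrist","w1"); print(p["origin"],p["attitude"])
rows([.60,.03,.40],41)
E
```

```text
[0.50726219 0.15999175 0.3740811 ] [-0.28825331 -0.00140227  0.71619172]
t 2.6 pos [0.5582 0.0972 0.4054] rpy deg [179.98   0.4  130.45] F [ 3.9 -5.1  1. ] w 0.0
jaw now 40.4 turn(tool z) -0.6: 1 rows of -0.55
shift (after turn) mm [-78.1 -12.6   5.4] rows 2 each [-39.1  -6.3   2.7]
```

View pics/w1.png

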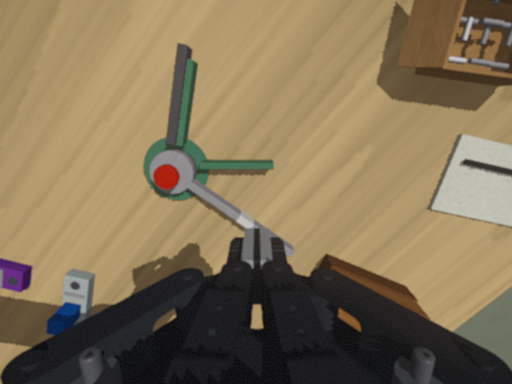

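The wrist view shows the bevel from above: red cap at (166,177), blade to (292,249), sample arm to (272,164), with the closed fingers at (258,240). The blue-knob casting is at (75,300).

```bash
cat >> h.py <<'E'
def bevel(p):
    C=cloud(p); H=hsv(p); ok=p["range_z"]>0; z=C[...,2]
    red=((H[...,0]<6)|(H[...,0]>174))&(H[...,1]>150)&(H[...,2]>90)&ok&(z>.035)&(z<.06)
    q=C[red]; top=q[q[:,2]>np.median(q[:,2])-.004]; 
    (cx,cy),r=cv2.minEnclosingCircle(top[:,:2].astype(np.float32)); hub=np.array([cx,cy])
    print("cap",len(top),hub.round(4),"med",np.median(top,0).round(4),"r",round(r,4))
    hub=np.array([cx,cy]) if abs(r-.015)<.003 else np.median(top[:,:2],0)
    d=C[...,:2]-hub; rr=np.hypot(d[...,0],d[...,1]); a=np.degrees(np.arctan2(d[...,1],d[...,0]))
    m=(z>.02)&(z<.032)&ok; g=(H[...,0]>65)&(H[...,0]<90)&(H[...,1]>90)
    for nm,mm,lo,hi,r1 in (("arm",m&g&(rr>.045)&(rr<.14),30,75,0),("blade",m&~g&(rr>.04)&(rr<.2),-10,75,0)):
        q=C[mm&(a>lo)&(a<hi)]
        if len(q)<8: print(nm,"few");continue
        vx,vy,x0,y0=cv2.fitLine(q[:,:2].astype(np.float32),cv2.DIST_HUBER,0,1e-4,1e-4).ravel()
        if vx<0: vx,vy=-vx,-vy
        t=np.degrees(np.arctan2(vy,vx)); off=([x0,y0]-hub)@[-vy,vx]
        u=(q[:,:2]-hub)@[vx,vy]
        print(nm,len(q),"ang",round(t,2),"y-off",round(off,4),"x",u.min().round(3),u.max().round(3),"z",np.median(q[:,2]).round(4))
    return hub
E
python3 - <<'E'
from h import *
p=load("pics/w1.npz"); bevel(p)
C=cloud(p); print(C[330,30],C[300,330], C[164,172],np.median(C[100:110,100:110],(0,1)))
E
```

```text
cap 466 [0.4773 0.0308] med [0.4773 0.0315 0.0516] r 0.0145
arm 358 ang 40.52 y-off 0.0103 x 0.044 0.126 z 0.0257
blade 755 ang 4.6 y-off 0.0015 x 0.035 0.195 z 0.0257
[ 4.56941272e-01 -3.42105694e-01 -9.74313524e-05] [0.56861839 0.12862053 0.29124389] [0.47186646 0.0404844  0.02752853] [ 3.58688143e-01  3.67017248e-02 -2.31334798e-04]
```

```bash
python3 - <<'E'
from h import *
rows([.630,.004,.25],40.5)
E
```

```text
t 2.6 pos [0.5582 0.0972 0.4054] rpy deg [179.98   0.4  130.45] F [ 3.9 -5.1  1. ] w 0.0
jaw now 40.4 turn(tool z) -0.1: 1 rows of -0.05
shift (after turn) mm [-117.5   -5.9  155.4] rows 4 each [-29.4  -1.5  38.9]
```

Request:
move_arm:
  delta_pos:
    - [-32,-2,38]
    - [-32,-2,38]
    - [-32,-2,38]
    - [-30,-2,38]
    - [0,0,0]
  twist:
    - [0,0,0]
    - [0,0,0]
    - [0,0,0]
    - [0,0,0]
    - [0,0,0]
  jaw: [0,0,0,0,0]

```text
time_s: 3.1
ee_pos: [0.6305, 0.0018, 0.2468]
eef_rot: [-3.132, -0.003, 2.281]
force: [-0.6, -0.4, -0.3]
gripper_width: 0.002
```

```bash
python3 - <<'E'
from h import *
rows([.630,.004,.184],40.5)
E
```

```text
t 3.1 pos [0.6305 0.0018 0.2468] rpy deg [-1.7945e+02 -1.7000e-01  1.3069e+02] F [-0.6 -0.4 -0.3] w 0.0
jaw now 40.7 turn(tool z) 0.2: 1 rows of 0.19
shift (after turn) mm [ 2.   1.  62.8] rows 2 each [ 1.   0.5 31.4]
```

Request:
move_arm:
  delta_pos:
    - [0,0,30]
    - [0,0,22]
    - [0,0,10]
    - [0,0,0]
  twist:
    - [0,0,0]
    - [0,0,0]
    - [0,0,0]
    - [0,0,0]
  jaw: [0,0,0,0]

```text
time_s: 3.5
ee_pos: [0.6307, 0.0068, 0.1901]
eef_rot: [-3.14, -0.002, 2.288]
force: [-0.3, 0.2, 0.1]
gripper_width: -0.001
```

```bash
python3 - <<'E'
from h import *
s=__import__("rig").ctrl.read_state()
hub=np.array([.4773,.0308])
for a in (4.6,10,16,22,28,34,38,40.5):
    t=np.radians(a); off=.005+11e-3*np.cos(np.radians(40.5-a))+14.5e-3*np.sin(np.radians(40.5-a))
    P=hub+.148*np.array([np.cos(t),np.sin(t)])+off*np.array([np.sin(t),-np.cos(t)])
    rows([*P,.184])
E
```

```text
t 3.5 pos [0.6307 0.0068 0.1901] rpy deg [-1.7993e+02 -9.0000e-02  1.3108e+02] F [-0.3  0.2  0.1] w -0.0
shift (after turn) mm [12.8  5.8  6.1] rows 1 each [12.8  5.8  6.1]
t 3.5 pos [0.6307 0.0068 0.1901] rpy deg [-1.7993e+02 -9.0000e-02  1.3108e+02] F [-0.3  0.2  0.1] w -0.0
shift (after turn) mm [23.8 15.6  6.1] rows 1 each [23.8 15.6  6.1]
t 3.5 pos [0.6307 0.0068 0.1901] rpy deg [-1.7993e+02 -9.0000e-02  1.3108e+02] F [-0.3  0.2  0.1] w -0.0
shift (after turn) mm [37.1 25.2  6.1] rows 1 each [37.1 25.2  6.1]
t 3.5 pos [0.6307 0.0068 0.1901] rpy deg [-1.7993e+02 -9.0000e-02  1.3108e+02] F [-0.3  0.2  0.1] w -0.0
shift (after turn) mm [51.5 33.4  6.1] rows 2 each [25.8 16.7  3.1]
t 3.5 pos [0.6307 0.0068 0.1901] rpy deg [-1.7993e+02 -9.0000e-02  1.3108e+02] F [-0.3  0.2  0.1] w -0.0
shift (after turn) mm [67.  40.   6.2] rows 2 each [33.5 20.   3.1]
t 3.5 pos [0.6307 0.0068 0.1901] rpy deg [-1.7993e+02 -9.0000e-02  1.3108e+02] F [-0.3  0.2  0.1] w -0.0
shift (after turn) mm [83.2 44.8  6.2] rows 2 each [41.6 22.4  3.1]
t 3.5 pos [0.6307 0.0068 0.1901] rpy deg [-1.7993e+02 -9.0000e-02  1.3108e+02] F [-0.3  0.2  0.1] w -0.0
shift (after turn) mm [94.3 47.   6.2] rows 3 each [31.4 15.7  2.1]
t 3.5 pos [0.6307 0.0068 0.1901] rpy deg [-1.7993e+02 -9.0000e-02  1.3108e+02] F [-0.3  0.2  0.1] w -0.0
shift (after turn) mm [101.4  47.9   6.2] rows 3 each [33.8 16.   2.1]
```

Request:
move_arm:
  delta_pos:
    - [8,4,5]
    - [8,6,0]
    - [8,6,0]
    - [8,6,0]
    - [8,6,0]
  twist:
    - [0,0,0]
    - [0,0,0]
    - [0,0,0]
    - [0,0,0]
    - [0,0,0]
  jaw: [0,0,0,0,0]

```text
time_s: 4.0
ee_pos: [0.6257, 0.0552, 0.186]
eef_rot: [-3.141, 0.0, 2.287]
force: [-0.7, -2.0, -0.6]
gripper_width: 0.001
```

Request:
move_arm:
  delta_pos:
    - [10,5,0]
    - [10,5,0]
    - [10,4,0]
    - [10,3,0]
    - [6,1,0]
  twist:
    - [0,0,0]
    - [0,0,0]
    - [0,0,0]
    - [0,0,0]
    - [0,0,0]
  jaw: [0,0,0,0,0]

```text
time_s: 4.5
ee_pos: [0.609, 0.1025, 0.1856]
eef_rot: [3.141, -0.0, 2.288]
force: [0.7, -3.1, -0.8]
gripper_width: 0.002
```

```bash
python3 - <<'E'
from h import *
p=snap("scene","s3"); bevel(p)
hub=np.array([.4773,.0308]); t=np.radians(40.5)
rows([*(hub+.148*np.array([np.cos(t),np.sin(t)])+.016*np.array([np.sin(t),-np.cos(t)])),.184])
E
```

```text
cap 6 [0.4739 0.0401] med [0.4754 0.0413 0.0513] r 0.0079
arm 52 ang 41.12 y-off -0.0036 x 0.046 0.124 z 0.0265
blade 275 ang 34.64 y-off -0.0094 x 0.039 0.195 z 0.0265
t 4.55 pos [0.6086 0.1032 0.1856] rpy deg [ 1.7998e+02 -7.0000e-02  1.3115e+02] F [-1.1 -0.7  0. ] w 0.0
shift (after turn) mm [14.2  1.3  1.6] rows 1 each [14.2  1.3  1.6]
```

Request:
move_arm:
  delta_pos:
    - [5,0,0]
    - [5,0,0]
    - [2,0,0]
    - [0,0,0]
  twist:
    - [0,0,0]
    - [0,0,0]
    - [0,0,0]
    - [0,0,0]
  jaw: [0,0,0,0]

```text
time_s: 4.95
ee_pos: [0.6017, 0.1107, 0.186]
eef_rot: [3.14, -0.0, 2.287]
force: [1.0, 0.2, 0.5]
gripper_width: -0.001
```

Request:
move_arm:
  delta_pos:
    - [1,0,0]
    - [1,0,0]
    - [0,0,0]
  twist:
    - [0,0,0]
    - [0,0,0]
    - [0,0,0]
  jaw: [0,0,0]

```text
time_s: 5.25
ee_pos: [0.6006, 0.1117, 0.1859]
eef_rot: [3.141, 0.0, 2.287]
force: [2.6, -0.4, 0.1]
gripper_width: 0.001
```

Request:
move_arm:
  delta_pos:
    - [2,0,0]
    - [0,0,0]
  twist:
    - [0,0,0]
    - [0,0,0]
  jaw: [0,0]

```text
time_s: 5.45
ee_pos: [0.599, 0.1132, 0.1859]
eef_rot: [3.141, 0.0, 2.287]
force: [2.3, -1.8, 0.8]
gripper_width: 0.0
```

Request:
move_arm:
  delta_pos:
    - [2,0,0]
    - [0,0,0]
  twist:
    - [0,0,0]
    - [0,0,0]
  jaw: [0,0]

```text
time_s: 5.65
ee_pos: [0.5985, 0.1134, 0.1859]
eef_rot: [3.14, 0.003, 2.286]
force: [6.4, -3.5, -1.5]
gripper_width: 0.003
```

Request:
move_arm:
  delta_pos:
    - [2,0,0]
    - [0,0,0]
  twist:
    - [0,0,0]
    - [0,0,0]
  jaw: [0,0]

```text
time_s: 5.85
ee_pos: [0.598, 0.1138, 0.186]
eef_rot: [3.139, 0.006, 2.285]
force: [8.6, -4.8, -3.3]
gripper_width: 0.004
```

Request:
move_arm:
  delta_pos:
    - [-8,0,0]
    - [-15,0,0]
    - [-15,0,-10]
    - [-10,0,-40]
    - [0,0,-40]
  twist:
    - [0,0,0]
    - [0,0,0]
    - [0,0,0]
    - [0,0,0]
    - [0,0,0]
  jaw: [0,0,0,0,0]

```text
time_s: 6.35
ee_pos: [0.6285, 0.0771, 0.2765]
eef_rot: [-3.139, 0.0, 2.283]
force: [0.5, 0.2, 1.0]
gripper_width: -0.004
```

```bash
python3 - <<'E'
from h import *
p=snap("wrist","w2"); bevel(p)
p=snap("scene","s4"); cv2.imwrite("pics/s4c.png",cv2.resize(p["image"][170:300,200:350,::-1],(800,693))[:600])
rows([.4773,.0308,.26],40.5)
E
```

```text
cap 1544 [0.4775 0.031 ] med [0.4781 0.0319 0.0517] r 0.0149
arm 885 ang 40.78 y-off 0.0086 x 0.043 0.129 z 0.0258
blade 3210 ang 40.28 y-off 0.0014 x 0.04 0.195 z 0.0258
t 6.45 pos [0.6305 0.0783 0.2821] rpy deg [179.46   0.32 130.91] F [0.7 0.1 1.2] w -0.0
jaw now 40.9 turn(tool z) 0.4: 1 rows of 0.41
shift (after turn) mm [  63.4 -147.3   22.1] rows 4 each [ 15.9 -36.8   5.5]
```

View pics/w2.png

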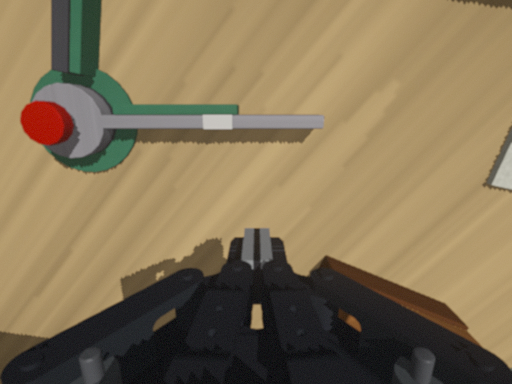

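View pics/s4c.png

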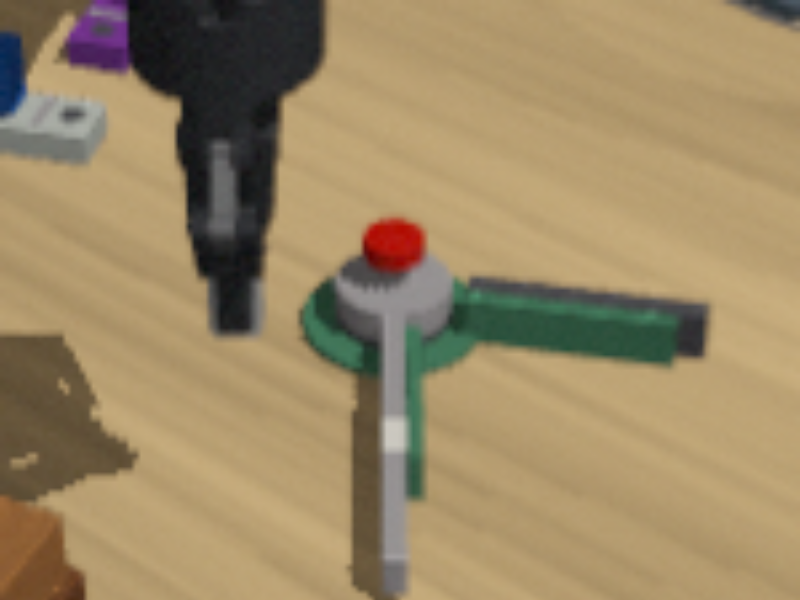

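The wrist view shows the blade (row 122) lying flush on the sample arm (row 110), with the cap at (47,123). Pin next.

Request:
move_arm:
  delta_pos:
    - [16,-37,0]
    - [16,-37,0]
    - [16,-37,0]
    - [16,-36,10]
    - [0,0,10]
  twist:
    - [0,0,0]
    - [0,0,0]
    - [0,0,0]
    - [0,0,0]
    - [0,0,0]
  jaw: [0,0,0,0,0]

```text
time_s: 6.95
ee_pos: [0.4699, 0.0294, 0.2551]
eef_rot: [-3.137, -0.005, 2.284]
force: [1.0, -0.1, 0.3]
gripper_width: 0.0
```

```bash
python3 - <<'E'
from h import *
rows([.4775,.0310,.228],40.5)
E
```

```text
t 6.95 pos [0.4699 0.0294 0.2551] rpy deg [-179.72   -0.27  130.86] F [ 1.  -0.1  0.3] w 0.0
jaw now 40.9 turn(tool z) 0.4: 1 rows of 0.36
shift (after turn) mm [-3.7  6.8 27.1] rows 1 each [-3.7  6.8 27.1]
```

Request:
move_arm:
  delta_pos:
    - [-2,3,10]
    - [0,0,8]
    - [0,0,0]
  twist:
    - [0,0,0]
    - [0,0,0]
    - [0,0,0]
  jaw: [0,0,0]

```text
time_s: 7.25
ee_pos: [0.4794, 0.0325, 0.2366]
eef_rot: [-3.14, -0.001, 2.287]
force: [0.4, 1.1, 0.6]
gripper_width: 0.004
```

```bash
python3 - <<'E'
from h import *
rows([.4775,.0310,.213],40.5)
E
```

```text
t 7.25 pos [0.4794 0.0325 0.2366] rpy deg [-1.7992e+02 -3.0000e-02  1.3106e+02] F [0.4 1.1 0.6] w 0.0
jaw now 41.1 turn(tool z) 0.6: 1 rows of 0.56
shift (after turn) mm [ 0.1 -2.4 23.6] rows 1 each [ 0.1 -2.4 23.6]
```

Centred within 2.5 mm; pressing.

Request:
move_arm:
  delta_pos:
    - [0,-2,7]
    - [0,0,6]
    - [0,0,5]
    - [0,0,3]
    - [0,0,0]
  twist:
    - [0,0,0]
    - [0,0,0]
    - [0,0,0]
    - [0,0,0]
    - [0,0,0]
  jaw: [0,0,0,0,0]

```text
time_s: 7.75
ee_pos: [0.4769, 0.0309, 0.2163]
eef_rot: [-3.141, -0.0, 2.287]
force: [-0.1, -0.2, -0.4]
gripper_width: -0.007
```

Request:
move_arm:
  delta_pos:
    - [0,0,2]
    - [0,0,0]
  twist:
    - [0,0,0]
    - [0,0,0]
  jaw: [0,0]

```text
time_s: 7.95
ee_pos: [0.477, 0.0308, 0.2154]
eef_rot: [3.141, -0.001, 2.287]
force: [-2.4, -0.2, 9.0]
gripper_width: 0.002
```

Request:
move_arm:
  delta_pos:
    - [0,0,1]
    - [0,0,0]
  twist:
    - [0,0,0]
    - [0,0,0]
  jaw: [0,0]

```text
time_s: 8.15
ee_pos: [0.4771, 0.0307, 0.2153]
eef_rot: [3.141, -0.001, 2.287]
force: [-5.0, -0.8, 18.0]
gripper_width: -0.002
```

Request:
move_arm:
  delta_pos:
    - [0,0,-20]
    - [0,0,-40]
    - [0,0,-40]
    - [0,-30,-40]
    - [0,-40,-40]
  twist:
    - [0,0,0]
    - [0,0,0]
    - [0,0,0]
    - [0,0,0]
    - [0,0,0]
  jaw: [0,0,0,50,100]

```text
time_s: 8.65
ee_pos: [0.4275, -0.0119, 0.3908]
eef_rot: [3.141, 0.001, 2.289]
force: [0.3, -0.6, 0.4]
gripper_width: 0.33
```

```bash
python3 - <<'E'
from h import *
p=snap("wrist","w3"); bevel(p)
rows([.46,-.17,.40],-63)
E
```

```text
cap 468 [0.4762 0.0298] med [0.4758 0.0303 0.0417] r 0.0146
arm 361 ang 41.19 y-off 0.0091 x 0.044 0.129 z 0.0258
blade 1235 ang 40.07 y-off 0.0022 x 0.04 0.196 z 0.0259
t 8.7 pos [ 0.4246 -0.017   0.3952] rpy deg [1.7967e+02 1.4000e-01 1.3074e+02] F [-3.9 -3.7  2.3] w 0.42
jaw now 40.7 turn(tool z) -76.3: 9 rows of -8.47
shift (after turn) mm [  37.9 -152.4   -4.8] rows 4 each [  9.5 -38.1  -1.2]
```

View pics/w3.png

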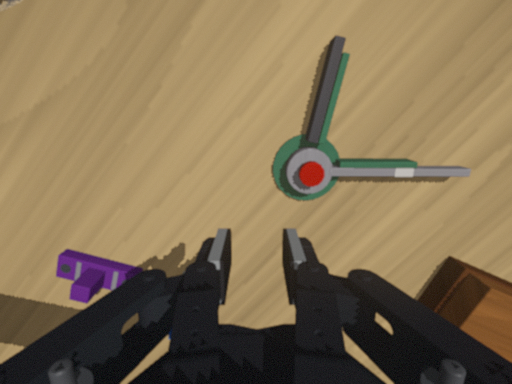

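The pin is down (cap top measured at 42 mm) and the blade is still set. Candidates for the casting: blue knob in the scene picture at (200,188), world (0.489,-0.239); black knob at (148,203); purple at (224,168). I choose the blue one and go to it for a close view.

Request:
move_arm:
  delta_pos:
    - [-38,-37,0]
    - [-38,-37,0]
    - [-38,-37,0]
    - [-38,-37,0]
    - [-38,-37,0]
  twist:
    - [0,0,8]
    - [0,0,0]
    - [0,0,0]
    - [0,0,0]
    - [0,0,0]
  jaw: [100,100,100,100,100]

```text
time_s: 9.2
ee_pos: [0.3851, -0.2597, 0.389]
eef_rot: [3.14, -0.0, 2.148]
force: [0.5, 0.5, 0.9]
gripper_width: 0.996
```

Request:
move_arm:
  delta_pos:
    - [0,0,0]
    - [0,0,0]
    - [0,0,0]
    - [0,0,0]
    - [0,0,0]
  twist:
    - [0,0,8]
    - [0,0,8]
    - [0,0,8]
    - [0,0,8]
    - [0,0,8]
  jaw: [100,100,100,100,100]

```text
time_s: 9.7
ee_pos: [0.3858, -0.258, 0.3886]
eef_rot: [-3.141, -0.0, 1.443]
force: [0.8, 1.1, -0.0]
gripper_width: 1.0
```

Request:
move_arm:
  delta_pos:
    - [0,0,0]
    - [0,0,0]
    - [0,0,0]
    - [0,0,0]
    - [0,0,0]
  twist:
    - [0,0,8]
    - [0,0,8]
    - [0,0,8]
    - [0,0,8]
    - [0,0,8]
  jaw: [100,100,100,100,100]

```text
time_s: 10.2
ee_pos: [0.3858, -0.2579, 0.3886]
eef_rot: [-3.141, -0.0, 0.745]
force: [0.3, -1.5, -0.0]
gripper_width: 0.998
```

Request:
move_arm:
  delta_pos:
    - [0,0,0]
    - [0,0,0]
    - [0,0,0]
  twist:
    - [0,0,8]
    - [0,0,8]
    - [0,0,0]
  jaw: [100,100,100]

```text
time_s: 10.5
ee_pos: [0.3859, -0.2578, 0.3886]
eef_rot: [-3.141, 0.0, 0.472]
force: [-1.1, 1.3, -0.0]
gripper_width: 0.996
```

```bash
cat >> h.py <<'E'
def bracket(p,c0=(.489,-.239),rad=.075):
    C=cloud(p); H=hsv(p); ok=p["range_z"]>0; z=C[...,2]
    d=np.hypot(C[...,0]-c0[0],C[...,1]-c0[1])
    b=(H[...,0]>105)&(H[...,0]<125)&(H[...,1]>130)&ok&(d<rad)
    q=C[b]; 
    if len(q)>20:
        zt=np.percentile(q[:,2],95); t=q[(q[:,2]>zt-.004)]; print("knob top z",zt.round(4),"rect",cv2.minAreaRect((t[:,:2]*1000).astype(np.float32)))
    m=ok&(d<rad)&(z>.013)&(z<.025)&~b&(H[...,1]<90)&(H[...,2]>100)
    q=C[m]; print("bar n",len(q),"z",np.median(q[:,2]).round(4),"rect",cv2.minAreaRect((q[:,:2]*1000).astype(np.float32)))
E
python3 - <<'E'
from h import *
p=snap("wrist","w4"); bracket(p)
rows([.489,-.239,.21],-63)
E
```

```text
knob top z 0.0611 rect ((488.0714111328125, -238.15377807617188), (22.26714324951172, 23.077226638793945), 27.582284927368164)
bar n 1984 z 0.0198 rect ((489.2657775878906, -238.159423828125), (35.15120315551758, 110.12774658203125), 27.018613815307617)
t 10.55 pos [ 0.386  -0.2578  0.3887] rpy deg [-1.7997e+02  1.0000e-02  2.7200e+01] F [-0.   0.5 -0.4] w 1.0
jaw now -62.8 turn(tool z) 0.2: 1 rows of 0.20
shift (after turn) mm [100.4  30.  178.7] rows 4 each [25.1  7.5 44.7]
```

View pics/w4.png

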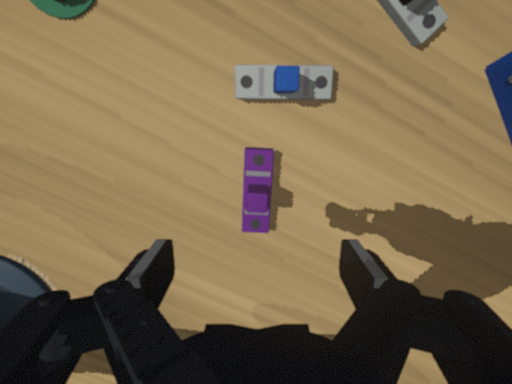

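The close view shows the blue-knob casting at (285,82), long axis aligned with the jaws, with the black one at (415,15) and the purple one at (258,190). The bar measures 35 x 110 and the knob top 61 mm, as it should be.

Request:
move_arm:
  delta_pos:
    - [25,7,10]
    - [25,8,20]
    - [25,7,30]
    - [25,7,30]
    - [0,0,0]
  twist:
    - [0,0,0.2]
    - [0,0,0]
    - [0,0,0]
    - [0,0,0]
    - [0,0,0]
  jaw: [100,100,100,100,100]

```text
time_s: 11.05
ee_pos: [0.4905, -0.2361, 0.2947]
eef_rot: [-3.137, 0.005, 0.476]
force: [-0.9, 0.5, -0.2]
gripper_width: 0.999
```

```bash
python3 - <<'E'
from h import *
p=snap("wrist","w5"); bracket(p)
rows([.4887,-.2382,.199],-63)
E
```

```text
knob top z 0.2057 rect ((501.3824462890625, -232.985595703125), (17.75636863708496, 128.51339721679688), 30.028993606567383)
bar n 2938 z 0.0198 rect ((489.1128234863281, -238.11708068847656), (36.83438491821289, 109.9703369140625), 26.95816993713379)
t 11.1 pos [ 0.489  -0.2377  0.2967] rpy deg [-179.84    0.23   27.1 ] F [-0.5 -1.   1. ] w 1.0
jaw now -62.9 turn(tool z) 0.1: 1 rows of 0.10
shift (after turn) mm [-0.5  0.3 97.7] rows 3 each [-0.2  0.1 32.6]
```

Request:
move_arm:
  delta_pos:
    - [0,0,35]
    - [0,0,35]
    - [0,0,20]
    - [0,0,8]
    - [0,0,0]
  twist:
    - [0,0,0]
    - [0,0,0]
    - [0,0,0]
    - [0,0,0]
    - [0,0,0]
  jaw: [100,100,100,100,100]

```text
time_s: 11.6
ee_pos: [0.4877, -0.2393, 0.2014]
eef_rot: [-3.141, 0.0, 0.468]
force: [0.2, -0.6, 0.5]
gripper_width: 1.002
```

Request:
move_arm:
  delta_pos:
    - [0,0,0]
    - [0,0,0]
    - [0,0,0]
    - [0,0,0]
    - [0,0,0]
  twist:
    - [0,0,0]
    - [0,0,0]
    - [0,0,0]
    - [0,0,0]
    - [0,0,0]
  jaw: [0,0,0,0,0]

```text
time_s: 12.1
ee_pos: [0.4887, -0.239, 0.2018]
eef_rot: [3.14, -0.001, 0.468]
force: [-0.6, -0.8, 4.8]
gripper_width: 0.271
```

Request:
move_arm:
  delta_pos:
    - [0,0,-10]
    - [0,0,-30]
    - [0,0,-40]
    - [0,0,-30]
    - [0,0,0]
  twist:
    - [0,0,0]
    - [0,0,0]
    - [0,0,0]
    - [0,0,0]
    - [0,0,0]
  jaw: [0,0,0,0,0]

```text
time_s: 12.6
ee_pos: [0.4891, -0.2399, 0.315]
eef_rot: [3.136, -0.005, 0.468]
force: [0.3, -0.7, -2.4]
gripper_width: 0.273
```

```bash
python3 - <<'E'
from h import *
rows([.5941,.071,.31])
E
```

```text
t 12.6 pos [ 0.4891 -0.2399  0.315 ] rpy deg [179.7   -0.31  26.82] F [ 0.3 -0.7 -2.4] w 0.27
shift (after turn) mm [ 234.  -230.1    5. ] rows 6 each [ 39.  -38.3   0.8]
```

Request:
move_arm:
  delta_pos:
    - [20,-20,0]
    - [30,-30,0]
    - [30,-30,0]
    - [30,-30,0]
    - [30,-30,0]
  twist:
    - [0,0,0]
    - [0,0,0]
    - [0,0,0]
    - [0,0,0]
    - [0,0,0]
  jaw: [0,0,0,0,0]

```text
time_s: 13.1
ee_pos: [0.5496, -0.0488, 0.31]
eef_rot: [-3.14, 0.002, 0.468]
force: [0.8, -0.2, -2.6]
gripper_width: 0.271
```

Request:
move_arm:
  delta_pos:
    - [30,-30,0]
    - [30,-30,0]
    - [20,-20,0]
    - [14,-10,0]
    - [0,0,0]
  twist:
    - [0,0,0]
    - [0,0,0]
    - [0,0,0]
    - [0,0,-4]
    - [0,0,-8]
  jaw: [0,0,0,0,0]

```text
time_s: 13.6
ee_pos: [0.5934, 0.0764, 0.3091]
eef_rot: [-3.14, 0.002, 0.688]
force: [-0.2, -1.2, -2.8]
gripper_width: 0.272
```

Request:
move_arm:
  delta_pos:
    - [0,0,0]
    - [0,0,0]
    - [0,0,0]
    - [0,0,0]
    - [0,0,0]
  twist:
    - [0,0,-8]
    - [0,0,-8]
    - [0,0,-8]
    - [0,0,-8]
    - [0,0,-8]
  jaw: [0,0,0,0,0]

```text
time_s: 14.1
ee_pos: [0.5925, 0.0721, 0.3096]
eef_rot: [-3.139, 0.001, 1.382]
force: [0.7, 1.1, -3.1]
gripper_width: 0.271
```

Request:
move_arm:
  delta_pos:
    - [0,0,0]
    - [0,0,0]
    - [0,0,0]
    - [0,0,0]
    - [0,0,0]
  twist:
    - [0,0,-8]
    - [0,0,-8]
    - [0,0,-8]
    - [0,0,-8]
    - [0,0,-8]
  jaw: [0,0,0,0,0]

```text
time_s: 14.6
ee_pos: [0.5925, 0.0721, 0.3095]
eef_rot: [-3.139, -0.001, 2.08]
force: [0.3, -0.5, -2.7]
gripper_width: 0.274
```

Request:
move_arm:
  delta_pos:
    - [0,0,0]
    - [0,0,0]
    - [0,0,0]
  twist:
    - [0,0,-8]
    - [0,0,-3]
    - [0,0,0]
  jaw: [0,0,0]

```text
time_s: 14.9
ee_pos: [0.5926, 0.0718, 0.3097]
eef_rot: [-3.139, -0.002, 2.266]
force: [-0.3, -0.3, -2.3]
gripper_width: 0.267
```

```bash
python3 - <<'E'
from h import *
p=snap("wrist","w6"); bevel(p)
p=snap("scene","s6")
rows([.5941,.071,.235],40.4)
E
```

```text
cap 956 [0.478  0.0308] med [0.4781 0.0314 0.0416] r 0.0149
arm 705 ang 40.91 y-off 0.0096 x 0.043 0.127 z 0.0258
blade 2181 ang 40.37 y-off 0.0018 x 0.04 0.195 z 0.0258
t 15.0 pos [0.5929 0.0719 0.3101] rpy deg [-1.7990e+02 -6.0000e-02  1.2975e+02] F [-0.4  1.1 -3.1] w 0.27
jaw now 39.8 turn(tool z) -0.6: 1 rows of -0.65
shift (after turn) mm [-1.5  0.3 75.1] rows 2 each [-0.8  0.2 37.6]
```

View pics/w6.png

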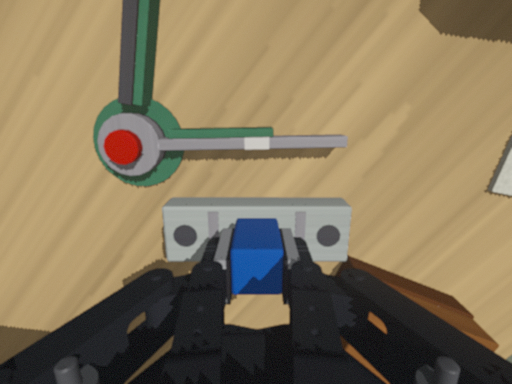

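View pics/s6.png

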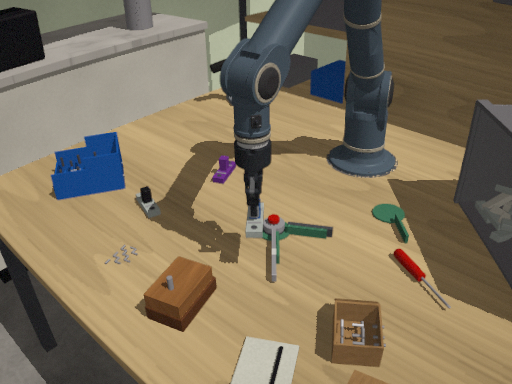

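The casting (259,230) hangs parallel to the blade (row 143), its knob opposite the white band (257,143). Lowering it.

Request:
move_arm:
  delta_pos:
    - [0,0,30]
    - [0,0,35]
    - [0,0,25]
    - [0,0,10]
    - [0,0,0]
  twist:
    - [0,0,-0.6]
    - [0,0,0]
    - [0,0,0]
    - [0,0,0]
    - [0,0,0]
  jaw: [0,0,0,0,0]

```text
time_s: 15.5
ee_pos: [0.5927, 0.0721, 0.2095]
eef_rot: [-3.138, -0.002, 2.276]
force: [-0.9, 0.0, -2.3]
gripper_width: 0.271
```

```bash
python3 - <<'E'
from h import *
hub=np.array([.4775,.0308]); t=np.radians(40.4); off=.026
rows([*(hub+.115*np.array([np.cos(t),np.sin(t)])+off*np.array([np.sin(t),-np.cos(t)])),.2025],40.4)
E
```

```text
t 15.5 pos [0.5927 0.0721 0.2095] rpy deg [-1.7982e+02 -9.0000e-02  1.3041e+02] F [-0.9  0.  -2.3] w 0.27
jaw now 40.4 turn(tool z) 0.0: 1 rows of 0.01
shift (after turn) mm [17.2  0.5  7. ] rows 1 each [17.2  0.5  7. ]
```

Request:
move_arm:
  delta_pos:
    - [0,0,5]
    - [6,0,1]
    - [6,0,0]
    - [3,0,0]
    - [0,0,0]
  twist:
    - [0,0,0]
    - [0,0,0]
    - [0,0,0]
    - [0,0,0]
    - [0,0,0]
  jaw: [0,0,0,0,0]

```text
time_s: 16.0
ee_pos: [0.5832, 0.0844, 0.2056]
eef_rot: [3.141, -0.0, 2.278]
force: [0.3, 0.5, -2.5]
gripper_width: 0.275
```

```bash
python3 - <<'E'
from h import *
hub=np.array([.4775,.0308]); t=np.radians(40.4); off=.026
rows([*(hub+.115*np.array([np.cos(t),np.sin(t)])+off*np.array([np.sin(t),-np.cos(t)])),.2015],40.4)
p=snap("wrist","w7"); bevel(p)
E
```

```text
t 16.0 pos [0.5832 0.0844 0.2056] rpy deg [ 1.7995e+02 -2.0000e-02  1.3051e+02] F [ 0.3  0.5 -2.5] w 0.27
jaw now 40.5 turn(tool z) 0.1: 1 rows of 0.11
shift (after turn) mm [ 1.7 -0.3  4.1] rows 1 each [ 1.7 -0.3  4.1]
cap 2626 [0.4774 0.031 ] med [0.478  0.0329 0.0416] r 0.0155
arm 2091 ang 40.67 y-off 0.0096 x 0.043 0.128 z 0.0257
blade 12559 ang 42.58 y-off -0.0138 x 0.04 0.195 z 0.0244
```

View pics/w7.png

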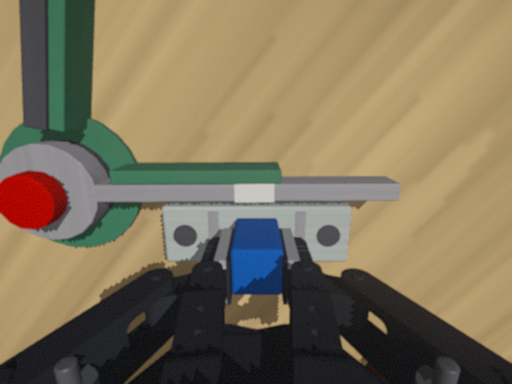

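The casting lies alongside the blade with a small gap, knob (257,255) beside the band (254,193). Setting it down.

Request:
move_arm:
  delta_pos:
    - [0,0,2]
    - [1,0,1]
    - [0,0,0]
    - [0,0,0]
  twist:
    - [0,0,0]
    - [0,0,0]
    - [0,0,0]
    - [0,0,0]
  jaw: [0,0,0,0]

```text
time_s: 16.45
ee_pos: [0.5829, 0.0842, 0.2019]
eef_rot: [-3.141, -0.0, 2.276]
force: [0.6, -0.7, -2.5]
gripper_width: 0.276
```

Request:
move_arm:
  delta_pos:
    - [0,0,1]
    - [0,0,0]
  twist:
    - [0,0,0]
    - [0,0,0]
  jaw: [0,0]

```text
time_s: 16.65
ee_pos: [0.583, 0.084, 0.2018]
eef_rot: [3.141, -0.0, 2.276]
force: [-2.6, -1.1, 5.0]
gripper_width: 0.267
```

Touching the bench (force turned upward). Releasing and rising.

Request:
move_arm:
  delta_pos:
    - [0,0,0]
    - [0,0,0]
    - [0,0,0]
    - [0,0,0]
    - [0,0,0]
  twist:
    - [0,0,0]
    - [0,0,0]
    - [0,0,0]
    - [0,0,0]
    - [0,0,0]
  jaw: [60,100,100,100,100]

```text
time_s: 17.15
ee_pos: [0.583, 0.0843, 0.201]
eef_rot: [3.142, -0.0, 2.276]
force: [0.2, 0.5, -0.8]
gripper_width: 1.001
```

Request:
move_arm:
  delta_pos:
    - [0,0,-10]
    - [0,0,-30]
    - [0,0,-40]
    - [-30,0,-40]
    - [-30,0,0]
  twist:
    - [0,0,0]
    - [0,0,0]
    - [0,0,0]
    - [0,0,0]
    - [0,0,0]
  jaw: [100,100,100,100,100]

```text
time_s: 17.65
ee_pos: [0.624, 0.0387, 0.3283]
eef_rot: [3.131, 0.006, 2.279]
force: [0.6, -0.8, -0.9]
gripper_width: 0.999
```

Request:
move_arm:
  delta_pos:
    - [-20,0,0]
    - [0,0,0]
  twist:
    - [0,0,0]
    - [0,0,0]
  jaw: [100,100]

```text
time_s: 17.85
ee_pos: [0.6359, 0.0201, 0.3224]
eef_rot: [3.14, 0.003, 2.272]
force: [-0.6, -0.7, -0.5]
gripper_width: 0.997
```

```bash
python3 - <<'E'
from h import *
p=snap("wrist","w8"); hub=bevel(p); bracket(p,(.583,.084),.07)
C=cloud(p);H=hsv(p)
# free face edge: bracket points in blade frame
t=np.radians(40.4); d=C[...,:2]-np.array([.4775,.031]); x=d@[np.cos(t),np.sin(t)]; y=d@[-np.sin(t),np.cos(t)]; z=C[...,2]
for nm,m in (("blade top",(z>.0235)&(z<.028)&(x>.14)&(x<.19)&(abs(y)<.02)),("bar top",(z>.017)&(z<.022)&(x>.05)&(x<.18)&(y<-.003)&(y>-.06)),("knob",(z>.055)&(z<.065)&(x>.08)&(x<.15)&(y<0)&(y>-.06))):
    print(nm,m.sum(),"x",np.percentile(x[m],[1,99]).round(4),"y",np.percentile(y[m],[1,99]).round(4))
rows([.58,.08,.3])
E
```

```text
cap 1095 [0.4779 0.0305] med [0.4782 0.0308 0.0417] r 0.0146
arm 696 ang 40.89 y-off 0.0091 x 0.043 0.127 z 0.0258
blade 4503 ang 40.07 y-off -0.0034 x 0.04 0.195 z 0.0249
knob top z 0.061 rect ((597.1647338867188, 60.92929458618164), (24.565858840942383, 81.32318878173828), 31.453956604003906)
bar n 3512 z 0.0199 rect ((575.5814819335938, 94.16472625732422), (128.11766052246094, 57.290557861328125), 40.13010025024414)
blade top 732 x [0.1403 0.1893] y [-0.0044  0.0057]
bar top 3998 x [0.061  0.1688] y [-0.0441 -0.0046]
knob 978 x [0.1031 0.1266] y [-0.0378 -0.015 ]
t 17.9 pos [0.635  0.022  0.3217] rpy deg [1.7998e+02 4.0000e-02 1.3028e+02] F [-0.2  0.5 -0.2] w 1.0
shift (after turn) mm [79.8 -4.5 21.6] rows 2 each [39.9 -2.2 10.8]
```

View pics/w8.png

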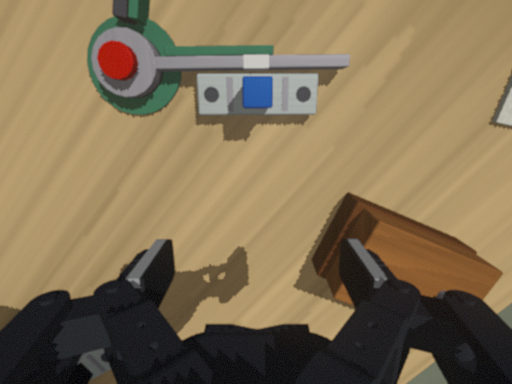

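The casting's knob is centred at blade x = 115 mm, y = -26 mm, with a gap of about 3 mm. The cap is at 42 mm and the blade is still on the arm, so I am handing the job in.

```bash
python3 - <<'E'
from rig import ctrl
print(ctrl.close_job(), ctrl.read_state()["time_s"])
E
```

```text
the job is handed in; nothing more can be done
the job is handed in; nothing more can be done
```

The job is done and handed in at about 18 s of the 61 s allowed; the hand-in call gives no verdict.

- **Blade:** I pushed it with the closed fingers from 4.6° until it stopped against the sample arm. It measures about 40.1 to 40.4°, and the arm 40.5 to 41.2°, so they agree to about 1° (limit 10°).
- **Lock pin:** I pressed it down until it bottomed at 18 N. The cap top measures 42 mm above the bench, which is fully down.
- **Casting:** I picked up the blue-knob one by its knob, laid it along the blade's free side and let go. In the blade frame its middle is at x = 115 mm (level with the white band) and y = -26 mm, about a 3 mm gap. It lies flat with the bar top at 20 mm, parallel to the blade in the last picture.

**One check failed:** in the last picture the rectangle fit of the casting's bar came out wrong (128 x 57 mm) because it also took in part of the blade. I judged the final position from the knob instead, which measured 23.5 x 23 mm, and from the picture.

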